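Find the packed praline box by nudging and slide it onto the wrapping mat

TASK

Three round gift boxes on the chocolate counter look alike, but only one is packed with pralines; the other two are empty display boxes and much lighter. Feel which is the heavy one with small nudges, then slide it wholly onto the wine-red wrapping mat and let go. Keep all boxes upright, leave the two empty ones roughly where they stand (no more than about 5 cm from their starting places) and do not disturb the chocolate slabs, the jar or the bowl.

Things in the scene. Friction and masses are not known exactly. Their poses are not given: they have to be found in the camera images.
- box_a: Round black gift box with a gold band and a gold cross on its closed lid, standing upright: 100 mm diameter, 52 mm high, straight sides, rigid. Origin at the centre of its underside, z up. Starts on the robot's left. Packed it weighs about 0.75 kg, empty about 0.17 kg; which of the three is packed changes every time.
- box_b: Identical-looking round gift box, same size and origin as box_a; starts in the middle. Packed or empty.
- box_c: Identical-looking round gift box, same size and origin as box_a; starts on the robot's right. Packed or empty.
- mat: Wine-red wrapping mat with a thin gold border line, lying flat on the counter beyond the boxes: 200 mm along its own x, 420 mm along its own y, about 1 mm thick and no obstacle to sliding (boxes on it rest at counter height). Origin at its centre, may be turned a little.
- table: The fixed white marble counter top that everything stands on; its top is at z = 0.
- slabs: Stack of three chocolate slabs with nuts, about 150 x 120 mm, 42 mm high, beyond and to the left. Origin at the centre of its underside. Bystander.
- jar: Amber glass jar with a brass-coloured cap, 70 mm diameter, 110 mm high, beyond and to the right. Origin at the centre of its underside. Bystander.
- bowl: White ceramic bowl, 100 mm diameter, 45 mm high, on the right beside box_c. Origin at the centre of its underside. Bystander.
Things that resemble listed ones, but are neither listed nor needed, are in the scene too. What is shaped like the box_b but turquoise is not meant.

How it is judged:
At the end, for the whole second after the job is handed in: The packed box (the one that presses on the counter with more than 4 N) stands upright and at rest wholly on the mat: its centre within 52 mm of the mat's centre along the mat's x and within 162 mm along the mat's y. The two empty boxes stand upright, at rest, each within 70 mm of where it started (((contact force between box_a and table above 4 N and x of box_a in the frame of mat between -0.052 and 0.052 m and y of box_a in the frame of mat between -0.162 and 0.162 m and distance of each of box_b, box_c from where it was at the start of the episode below 0.07 m) or (contact force between box_b and table above 4 N and x of box_b in the frame of mat between -0.052 and 0.052 m and y of box_b in the frame of mat between -0.162 and 0.162 m and distance of each of box_a, box_c from where it was at the start of the episode below 0.07 m) or (contact force between box_c and table above 4 N and x of box_c in the frame of mat between -0.052 and 0.052 m and y of box_c in the frame of mat between -0.162 and 0.162 m and distance of each of box_a, box_b from where it was at the start of the episode below 0.07 m)) and angle between each of box_a, box_b, box_c's own z axis and vertical below 0.1 rad and linear speed of each of box_a, box_b, box_c below 0.02 m/s); the robot touches nothing.
It fails at once if a gift box is tipped over (leans more than about 30 degrees) (angle between any of box_a, box_b, box_c's own z axis and vertical above 0.5 rad).
It fails at once if the slabs, the jar or the bowl is moved by more than 30 mm (distance of any of slabs, jar, bowl from where it was at the start of the episode above 0.03 m).
It also fails if it takes over 67 s, if anything falls off the work surface, if the arm or the gripper's body presses on something with over 40 N, if the wrist force passes 120 N, or if a joint passes its speed limit or range.

ROBOT

A 7-joint arm with a two-finger parallel gripper is mounted at the origin on the work surface. World frame = base frame: x ahead of the robot, y to its left, z up, the work surface at z = 0. Lengths are in m, angles in rad, forces in N, time in s.
With the tool pointing down it reaches from about 0.4 to 0.85 m from the base axis. Payload 10.4 kg.
Tool frame: the origin (TCP) lies at the very end of the fingers, on their centre line; the grasp point (between the pads) lies 19 mm behind it; z points along the fingers, y is the line along which they close (so a half turn about z gives the same grasp; the last joint's range is limited). The gripper opens to 87 mm and grips with 3 to 60 N. Pads are 19 mm wide; open, the fingers measure 117 mm over their backs; the gripper's body (75 mm by 190 mm) begins 51 mm behind the grasp point.
Start: joints at [-1.261, 0.332, -0.065, 1.46, 0.022, 1.35, -0.088], TCP at [0.204, 0.591, 0.223] pointing down, gripper open.
Joint ranges: [-2.6, 2.6], [-0.5, 2.12], [-1.47, 1.34], [0.16, 2.42], [-1.27, 4.41], [0.06, 2.06], [-2.6, 2.6]. Speed limits (rad/s): [2.22, 2.22, 2.79, 2.79, 3.14, 3.14, 3.14].

INTERFACE

Orientations are given as a unit quaternion [x, y, z, w].
In Python, from bench import * gives the robot as it stands.
- The arm moves only by the tool carry_out, never from a script. Its argument "deltas" is a list of rows, each an object with "hand": the finger opening in mm, from 0 to 87; "dp": the shift along the tool's x, y, z each as a share of 250 mm, from -1 to 1, a list of three; "spin": the turn about the tool's z as a share of pi rad, from -1 to 1. In form: [{"hand": hand, "dp": [dx, dy, dz], "spin": spin}, ...]. A call has 1 to 20 rows; each row is the pose to reach, as a shift and turn from the pose commanded when the call began, along the tool's axes at that moment, turning the shorter way round; what a row does not reach only later rows make up. A row lasts 1/10 s, in which the tool goes at most 50 mm and 8.59 degrees, less where a joint would pass 70% of its speed; a pose out of reach is approached as far as the arm can. A call with a number of a shift or a turn outside -1 to 1 is refused whole. A call with a gripper value outside its range is refused whole. The fingers move at their own pace and stop on an object; "force" is the grip in N (left out, the last holds). Time passes only in rows, so rows that repeat a pose let the fingers close. It gives the time, the measured TCP pose, the force, the opening and the grip force at its end, in the units of the state.
- read_state(): the state, without advancing time (a new reading comes with each control period).
- camera(name): name is "scene" or "top" or "wrist"; returns the picture (480x640x3 uint8, red, green, blue); there is no depth.
- get_calibration(name): a dict with "fx", "fy", "cx", "cy" (pixels), "k1" (the pictures are not rectified: a ray, as slopes to the right and down, at radius r is drawn at 1 + k1 r^2 times it, then the intrinsics apply), "R" (3x3) and "t" (3): a world point X has camera coordinates R X + t; the wrist camera has in their place "mount" (4x4, takes a point from camera to tool coordinates, whose origin is the TCP and whose axes are the flange's). Camera axes: x right, y down, z forward; pixel columns grow to the right and rows downward; lengths in m; the calibration is good to about 2 mm. A picture is of the moment at which its call begins: read the wrist's pose just before it. get_calibration takes no time and is no camera call.
- close_job(): hands the job in; it is judged then, once.
The state is a dict: "time": time; "joint_positions": joint angles; "joint_vel": joint speeds; "joint_torque": joint torques, N m; "ee_pos": TCP position; "eef_rot": TCP orientation; "ft_force": force on the tool from outside, world axes, zero at the start; "torque": the same for the moment, N m; "width": finger opening in m; "grip_force": force on a finger pad.
Only numpy, scipy, OpenCV 4.12 (cv2) and the standard library are available. Lean on these libraries where they do the work, as an engineer would, in place of code of your own. Each camera call takes 0.05 s, during which the arm holds its last target. There are 200 camera calls.

## Working session

There is one attempt and no reset: what is moved stays moved. The work goes in short steps, Python scripts to look and compute and a tool call to move; the robot and the scene stay as the last step left them, time stands still between calls to the robot, and variables do not carry over. Pictures are saved under pics/ and viewed, at most 10 in all, crops included, and the job is handed in when it is done.

Besides the shell and the picture viewer there is one more tool, called as name(argument=value, ...) on one line, values as JSON. carry_out: Moves the arm, as the interface text tells. Its arguments: {"type":"object","properties":{"deltas":{"type":"array","items":{"type":"object","properties":{"hand":{"type":"number"},"dp":{"type":"array","items":{"type":"number","minimum":-1,"maximum":1}},"spin":{"type":"number","minimum":-1,"maximum":1}}}},"force":{"type":"number"}},"required":["deltas"]}

```bash
mkdir -p pics; ls
python3 - <<'E'
from bench import *
import cv2
for n in("top","scene"):
    cv2.imwrite(f"pics/{n}0.png",camera(n)[:,:,::-1])
    c=get_calibration(n); print(n,c)
s=read_state(); print({k:s[k] for k in("time","ee_pos","eef_rot","ft_force","width")})
E
```

```text
pics
top {'fx': 591.9824359355225, 'fy': 591.9824359355225, 'cx': 320.3047466787601, 'cy': 232.7362486240878, 'k1': 0.004702562392360694, 'R': array([[-0.01924712, -0.99949641, -0.0252285 ],
       [-0.99649669,  0.02123118, -0.08089237],
       [ 0.08138726,  0.02358317, -0.99640351]]), 't': array([0.01448331, 0.47228311, 1.3219135 ])}
scene {'fx': 580.7986673041678, 'fy': 580.7986673041678, 'cx': 319.97566061621114, 'cy': 240.01271034674036, 'k1': 0.04987842382871107, 'R': array([[ 0.3236877 ,  0.94603747,  0.01547184],
       [ 0.62504631, -0.20152701, -0.75412464],
       [-0.71031218,  0.25377149, -0.65654904]]), 't': array([-0.13743273, -0.26686852,  1.92650824])}
{'time': 0.1, 'ee_pos': array([0.20406633, 0.59037734, 0.2218538 ]), 'eef_rot': array([ 1.65627581e-01,  9.86188168e-01, -6.28342083e-04, -8.36501617e-05]), 'ft_force': array([0.78230907, 1.00986141, 0.68597716]), 'width': 0.08679344072493994}
```

View pics/top0.png

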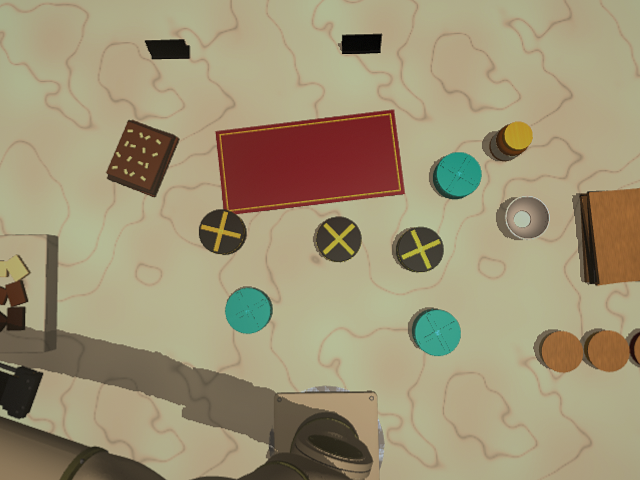

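View pics/scene0.png

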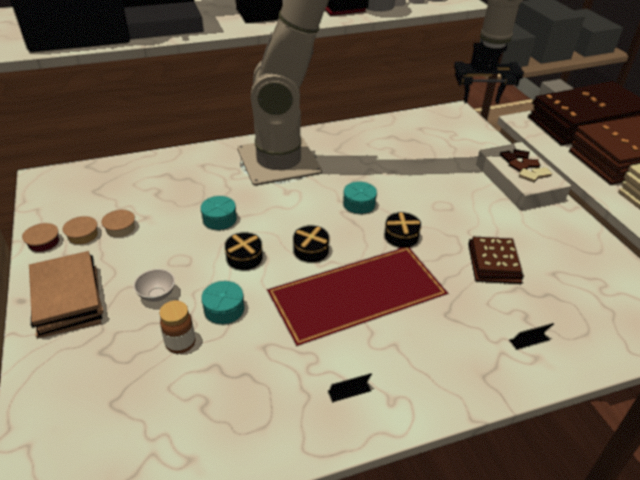

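Top view: the black boxes with gold crosses are at (222,232), (338,239) and (419,249). The look-alikes to reject are turquoise, at (248,310), (457,175) and (437,332). The mat corners are near (217,131), (395,111), (403,193) and (227,212). I'll check the choice in one close crop and measure.

```bash
cat > h.py <<'E'
import numpy as np, cv2
from bench import *
def world(px,z,n="top"):
    c=get_calibration(n); K=np.array([[c["fx"],0,c["cx"]],[0,c["fy"],c["cy"]],[0,0,1]])
    d=cv2.undistortPoints(np.array([[px]],float),K,np.array([c["k1"],0,0,0,0]))[0,0]
    R,t=np.array(c["R"]),np.array(c["t"]); r=R.T@np.array([d[0],d[1],1]); o=-R.T@t
    return (o+r*(z-o[2])/r[2])[:2]
E
python3 - <<'E'
from h import *
im=cv2.imread("pics/top0.png")
cv2.imwrite("pics/crop.png",cv2.resize(im[100:290,185:485],(780,494),interpolation=cv2.INTER_CUBIC))
P={"a":(222,232,.052),"b":(338,239,.052),"c":(419,249,.052),"tq1":(248,310,.052),"tq2":(457,175,.052),"tq3":(437,332,.052),"m1":(217,131,0),"m2":(395,111,0),"m3":(403,193,0),"m4":(227,212,0),"slab":(142,158,.04),"bowl":(525,217,.04),"jar":(517,135,.11)}
for k,v in P.items(): print(k,world(v[:2],v[2]).round(3))
# edges of box a,b,c dark mask
g=im.max(2); 
for k in "abc":
    u,v,_=P[k]; print(k,(g[v,u-30:u+31]).tolist())
E
```

```text
a [0.476 0.222]
b [ 0.455 -0.035]
c [ 0.429 -0.212]
tq1 [0.303 0.166]
tq2 [ 0.592 -0.301]
tq3 [ 0.248 -0.245]
m1 [0.718 0.243]
m2 [ 0.755 -0.174]
m3 [ 0.562 -0.187]
m4 [0.527 0.22 ]
slab [0.65  0.406]
bowl [ 0.496 -0.45 ]
jar [ 0.664 -0.419]
a [182, 181, 182, 181, 182, 185, 173, 43, 51, 53, 54, 54, 55, 53, 53, 52, 52, 50, 50, 54, 59, 87, 105, 114, 122, 164, 186, 182, 183, 182, 182, 184, 184, 184, 185, 185, 186, 185, 178, 174, 172, 165, 124, 88, 65, 46, 50, 52, 53, 57, 55, 52, 72, 42, 100, 190, 184, 182, 182, 181, 181]
b [182, 182, 182, 184, 176, 108, 112, 109, 66, 59, 61, 60, 61, 61, 61, 62, 61, 61, 60, 62, 62, 61, 61, 62, 59, 55, 74, 146, 185, 182, 182, 183, 183, 177, 122, 51, 60, 63, 63, 64, 64, 65, 63, 64, 65, 64, 66, 64, 65, 64, 63, 63, 69, 118, 188, 183, 181, 181, 182, 182, 181]
c [182, 184, 176, 96, 103, 112, 107, 50, 71, 48, 69, 66, 66, 65, 65, 66, 65, 66, 66, 66, 65, 64, 63, 59, 69, 122, 172, 175, 173, 184, 184, 186, 185, 182, 184, 181, 150, 124, 102, 69, 60, 62, 64, 65, 65, 64, 64, 66, 65, 65, 65, 64, 64, 61, 101, 192, 186, 185, 185, 185, 184]
```

View pics/crop.png

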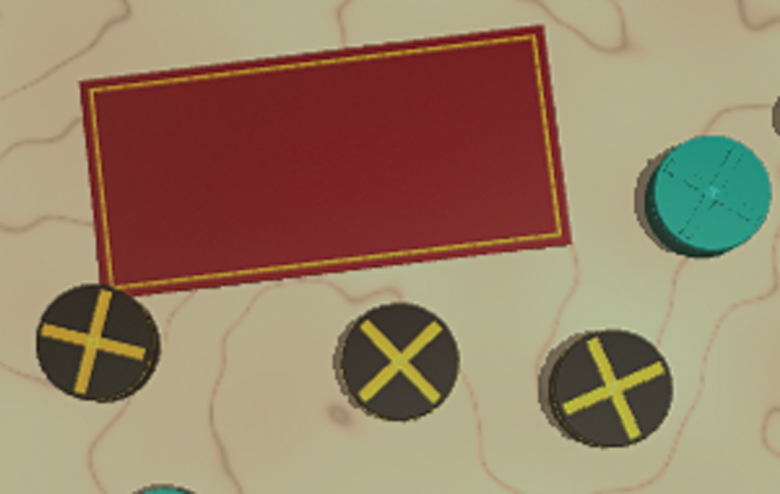

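The crop shows three black boxes with gold crosses, centred at full-image pixels (220.8,231.2), (338.8,238.8) and (421.2,249.2); turquoise is rejected.

- **Boxes:** a ≈ (0.477, 0.224), b ≈ (0.455, -0.037), c ≈ (0.429, -0.217).
- **Mat:** centre ≈ (0.640, 0.025), yaw ≈ 0.09. Its sides come out near 0.42 x 0.195, as they should.
- **Plan:** push with both open fingers as a fork, towards the mat.

First I'll move behind box_a.

carry_out(deltas=[{"hand":80,"dp":[-0.64,-0.48,0],"spin":0.1},{"hand":80,"dp":[-0.64,-0.48,0],"spin":0.1},{"hand":80,"dp":[-0.64,-0.48,0],"spin":0.1},{"hand":80,"dp":[-0.64,-0.48,0],"spin":0.1},{"hand":80,"dp":[-0.64,-0.48,0],"spin":0.1},{"hand":80,"dp":[-0.64,-0.48,0],"spin":0.1}])

```text
time: 0.7
ee_pos: [0.3169, 0.424, 0.2226]
eef_rot: [0.319, 0.948, 0.0, -0.0]
ft_force: [-1.1, 1.0, -0.4]
width: 0.0798
grip_force: 0.0
```

```bash
cat >> h.py <<'E'
def to(target,z,ang=None):
    "tool-frame dp (of 250mm) to world xy,z and spin so that tool -x points at push angle ang (deg)"
    from scipy.spatial.transform import Rotation as Ro
    s=read_state(); R=Ro.from_quat(s["eef_rot"]).as_matrix()
    d=R.T@(np.array([*target,z])-s["ee_pos"])/.25
    cur=np.degrees(np.arctan2(-R[1,0],-R[0,0])); 
    sp=None if ang is None else -(((ang-cur+180)%360)-180)/180
    print("t",s["time"],"pos",s["ee_pos"].round(4),"push ang",cur.round(2),"dp",d.round(3),"spin",sp,"F",np.round(s["ft_force"],2),"w",round(s["width"],4))
E
python3 -c "
from h import *
to((.429,.260),.02,-37)"
```

```text
t 0.7 pos [0.3169 0.424  0.2226] push ang -37.21 dp [-0.754 -0.252  0.81 ] spin -0.0011836745661246558 F [-1.05  1.01 -0.38] w 0.0798
```

carry_out(deltas=[{"hand":80,"dp":[-0.755,-0.25,0.3],"spin":0},{"hand":80,"dp":[-0.755,-0.25,0.3],"spin":0},{"hand":80,"dp":[-0.755,-0.25,0.3],"spin":0},{"hand":80,"dp":[-0.755,-0.25,0.3],"spin":0},{"hand":80,"dp":[-0.755,-0.25,0.3],"spin":0},{"hand":80,"dp":[-0.755,-0.25,0.8],"spin":0},{"hand":80,"dp":[-0.755,-0.25,0.8],"spin":0},{"hand":80,"dp":[-0.755,-0.25,0.8],"spin":0},{"hand":80,"dp":[-0.755,-0.25,0.8],"spin":0},{"hand":80,"dp":[-0.755,-0.25,0.8],"spin":0}])

```text
time: 1.7
ee_pos: [0.4289, 0.2627, 0.0231]
eef_rot: [0.317, 0.948, -0.0, -0.0]
ft_force: [0.5, 0.8, 0.2]
width: 0.0798
grip_force: 0.0
```

```bash
python3 -c "
from h import *
to((.429,.260),.02,-37)
cv2.imwrite('pics/s1.png',camera('top')[100:340,60:460,::-1].repeat(2,0).repeat(2,1)[:, :800])
F=[read_state()['ft_force']]
for i in range(6): camera('top');F.append(read_state()['ft_force'])
print(np.round(F,2))"
```

```text
t 1.7 pos [0.4289 0.2627 0.0231] push ang -36.97 dp [-0.007 -0.008  0.012] spin 0.00015785553313113116 F [0.54 0.78 0.16] w 0.0798
[[-0.52 -0.02  1.21]
 [-0.05  0.18  0.44]
 [-0.06  0.26  0.43]
 [ 0.33 -0.13  0.83]
 [-0.26  0.55 -0.3 ]
 [ 0.26 -0.16  0.1 ]
 [ 0.34 -0.19  0.4 ]]
```

View pics/s1.png

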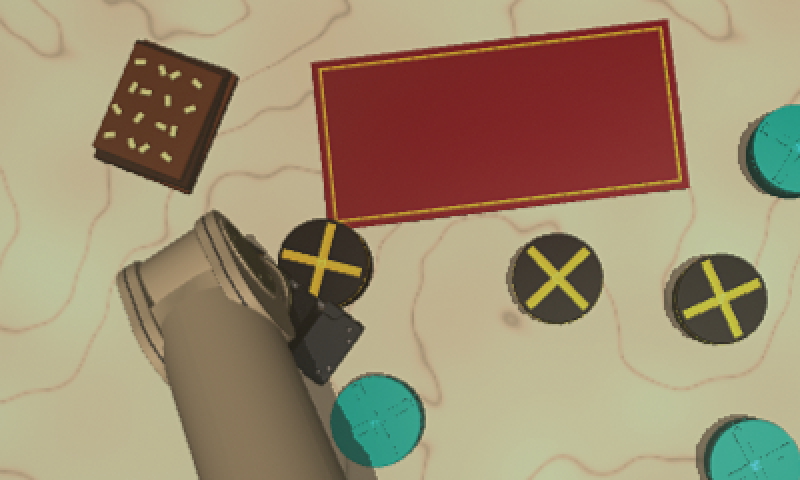

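The gripper stands behind box_a, which hasn't moved (cross at crop (325,265), the same place as before). Force noise is about 0.4 N. Now I'll nudge it.

carry_out(deltas=[{"hand":80,"dp":[-0.02,0,0.01],"spin":0},{"hand":80,"dp":[-0.04,0,0.01],"spin":0},{"hand":80,"dp":[-0.06,0,0.01],"spin":0},{"hand":80,"dp":[-0.08,0,0.01],"spin":0},{"hand":80,"dp":[-0.1,0,0.01],"spin":0},{"hand":80,"dp":[-0.12,0,0.01],"spin":0}])

```text
time: 2.65
ee_pos: [0.4533, 0.2431, 0.02]
eef_rot: [0.318, 0.948, 0.0, -0.0]
ft_force: [-0.7, 0.0, -0.2]
width: 0.0799
grip_force: 0.5
```

carry_out(deltas=[{"hand":80,"dp":[-0.02,0,0],"spin":0}])

```text
time: 2.75
ee_pos: [0.4573, 0.2401, 0.02]
eef_rot: [0.318, 0.948, 0.0, -0.0]
ft_force: [-0.6, 0.7, 0.9]
width: 0.0797
grip_force: 0.5
```

carry_out(deltas=[{"hand":80,"dp":[-0.02,0,0],"spin":0}])

```text
time: 2.85
ee_pos: [0.4613, 0.2371, 0.02]
eef_rot: [0.318, 0.948, 0.0, -0.0]
ft_force: [-0.7, 0.9, -0.6]
width: 0.0799
grip_force: 0.5
```

carry_out(deltas=[{"hand":80,"dp":[-0.02,0,0],"spin":0}])

```text
time: 2.95
ee_pos: [0.4653, 0.2341, 0.02]
eef_rot: [0.318, 0.948, 0.0, -0.0]
ft_force: [-0.7, 0.3, -0.2]
width: 0.08
grip_force: 0.5
```

Box_a pushes with only about 0.9 N, so it is probably empty. I'll back off, lift, and go to box_b.

carry_out(deltas=[{"hand":80,"dp":[0.12,0,0],"spin":0},{"hand":80,"dp":[0.12,0,0],"spin":0},{"hand":80,"dp":[0.12,0,-0.4],"spin":0},{"hand":80,"dp":[0.12,0,-0.4],"spin":0},{"hand":80,"dp":[0.12,0,-0.4],"spin":0}])

```text
time: 3.45
ee_pos: [0.4447, 0.2541, 0.1265]
eef_rot: [0.318, 0.948, 0.004, 0.003]
ft_force: [-0.3, 0.2, -0.0]
width: 0.0802
grip_force: 0.0
```

```bash
python3 -c "
from h import *
to((.395,-.037),.02,0)"
```

```text
t 3.45 pos [0.4447 0.2541 0.1265] push ang -37.09 dp [-0.542 -1.053  0.417] spin -0.20607751269162422 F [-0.33  0.19 -0.05] w 0.0802
```

carry_out(deltas=[{"hand":80,"dp":[-0.54,-1,0],"spin":-0.206},{"hand":80,"dp":[-0.54,-1,0],"spin":-0.206},{"hand":80,"dp":[-0.54,-1,0],"spin":-0.206},{"hand":80,"dp":[-0.54,-1,0],"spin":-0.206},{"hand":80,"dp":[-0.54,-1,0],"spin":-0.206},{"hand":80,"dp":[-0.54,-1,0],"spin":-0.206},{"hand":80,"dp":[-0.54,-1,0],"spin":-0.206},{"hand":80,"dp":[-0.54,-1,0],"spin":-0.206},{"hand":80,"dp":[-0.54,-1,0],"spin":-0.206}])

```text
time: 4.35
ee_pos: [0.3984, -0.0278, 0.12]
eef_rot: [-0.001, 1.0, 0.0, 0.0]
ft_force: [-0.0, -0.3, 0.2]
width: 0.0803
grip_force: 0.0
```

```bash
python3 -c "
from h import *
to((.395,-.037),.02,0)"
```

```text
t 4.35 pos [ 0.3984 -0.0278  0.12  ] push ang 0.06 dp [ 0.014 -0.037  0.4  ] spin 0.0003333234432523745 F [-0.04 -0.32  0.24] w 0.0803
```

carry_out(deltas=[{"hand":80,"dp":[0.014,-0.036,0.1],"spin":0},{"hand":80,"dp":[0.014,-0.036,0.3],"spin":0},{"hand":80,"dp":[0.014,-0.036,0.4],"spin":0},{"hand":80,"dp":[0.014,-0.036,0.4],"spin":0},{"hand":80,"dp":[0.0,-0.036,0.4],"spin":0},{"hand":80,"dp":[-0.02,-0.036,0.4],"spin":0},{"hand":80,"dp":[-0.04,-0.036,0.4],"spin":0},{"hand":80,"dp":[-0.06,-0.036,0.4],"spin":0},{"hand":80,"dp":[-0.08,-0.036,0.4],"spin":0},{"hand":80,"dp":[-0.1,-0.036,0.4],"spin":0}])

```text
time: 5.35
ee_pos: [0.4223, -0.0375, 0.02]
eef_rot: [-0.0, 1.0, 0.0, -0.001]
ft_force: [-8.6, 0.5, 6.9]
width: 0.0804
grip_force: 5.1
```

carry_out(deltas=[{"hand":80,"dp":[-0.02,0,0],"spin":0}])

```text
time: 5.45
ee_pos: [0.427, -0.0375, 0.0198]
eef_rot: [-0.0, 1.0, 0.0, -0.002]
ft_force: [-8.2, -0.2, 7.5]
width: 0.0799
grip_force: 5.2
```

carry_out(deltas=[{"hand":80,"dp":[-0.02,0,0],"spin":0}])

```text
time: 5.55
ee_pos: [0.432, -0.0375, 0.0198]
eef_rot: [0.0, 1.0, 0.0, -0.002]
ft_force: [-7.4, 0.0, 7.9]
width: 0.0798
grip_force: 5.2
```

carry_out(deltas=[{"hand":80,"dp":[-0.02,0,0],"spin":0}])

```text
time: 5.65
ee_pos: [0.437, -0.0375, 0.0198]
eef_rot: [0.0, 1.0, 0.0, -0.002]
ft_force: [-8.2, -0.3, 7.3]
width: 0.0801
grip_force: 5.2
```

Box_b resists with about 8 N, so it is the heavy one. The upward 7 N is odd, so I'll look before pushing on.

```bash
python3 -c "
from h import *
im=camera('scene')[170:330,200:440,::-1]
cv2.imwrite('pics/s2.png',cv2.resize(im,(780,520),interpolation=cv2.INTER_CUBIC))
s=read_state();print(s['ft_force'],s['torque'],s['time'])"
```

```text
[-4.43400493 -1.37305932  1.15698938] [ 0.0059437   0.84702094 -0.0299221 ] 5.7
```

View pics/s2.png

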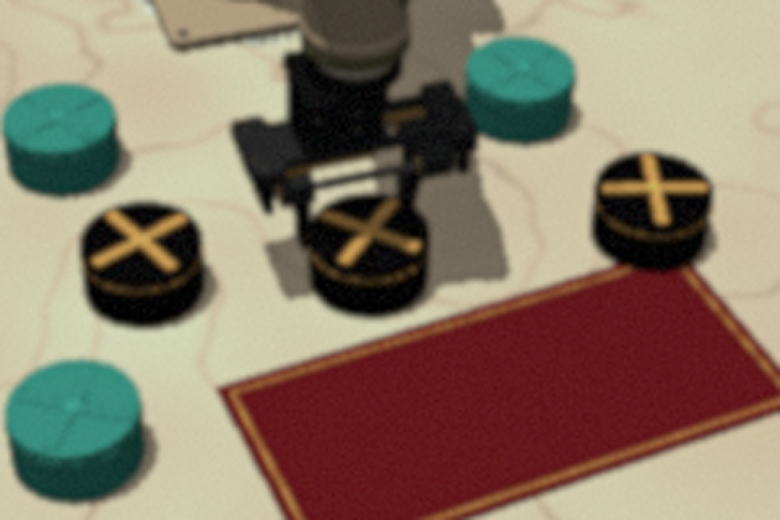

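The box is upright and cradled between the fingers, with nothing else touched. The vertical force dropped away once the tool stopped, so it was only contact friction. Box_b is the packed one, so I'll slide it straight on to x ≈ 0.64.

carry_out(deltas=[{"hand":80,"dp":[-0.03,0,0],"spin":0},{"hand":80,"dp":[-0.06,0,0],"spin":0},{"hand":80,"dp":[-0.09,0,0],"spin":0},{"hand":80,"dp":[-0.12,0,0],"spin":0},{"hand":80,"dp":[-0.15,0,0],"spin":0},{"hand":80,"dp":[-0.18,0,0],"spin":0},{"hand":80,"dp":[-0.21,0,0],"spin":0},{"hand":80,"dp":[-0.24,0,0],"spin":0},{"hand":80,"dp":[-0.27,0,0],"spin":0},{"hand":80,"dp":[-0.3,0,0],"spin":0}])

```text
time: 6.7
ee_pos: [0.5123, -0.0375, 0.0197]
eef_rot: [-0.0, 1.0, 0.0, -0.001]
ft_force: [-6.4, 0.6, 6.5]
width: 0.0798
grip_force: 5.2
```

carry_out(deltas=[{"hand":80,"dp":[-0.03,0,0],"spin":0},{"hand":80,"dp":[-0.06,0,0],"spin":0},{"hand":80,"dp":[-0.09,0,0],"spin":0},{"hand":80,"dp":[-0.12,0,0],"spin":0},{"hand":80,"dp":[-0.15,0,0],"spin":0},{"hand":80,"dp":[-0.18,0,0],"spin":0},{"hand":80,"dp":[-0.21,0,0],"spin":0},{"hand":80,"dp":[-0.24,0,0],"spin":0},{"hand":80,"dp":[-0.27,0,0],"spin":0},{"hand":80,"dp":[-0.3,0,0],"spin":0},{"hand":80,"dp":[-0.33,0,0],"spin":0},{"hand":80,"dp":[-0.35,0,0],"spin":0},{"hand":80,"dp":[-0.365,0,0],"spin":0},{"hand":80,"dp":[-0.365,0,0],"spin":0}])

```text
time: 8.1
ee_pos: [0.6042, -0.0375, 0.0198]
eef_rot: [-0.0, 1.0, 0.0, -0.001]
ft_force: [-3.7, 0.4, 2.5]
width: 0.08
grip_force: 3.9
```

carry_out(deltas=[{"hand":80,"dp":[0.05,0,0],"spin":0},{"hand":80,"dp":[0.2,0,0],"spin":0},{"hand":80,"dp":[0.4,0,0],"spin":0},{"hand":80,"dp":[0.4,0,-0.2],"spin":0},{"hand":80,"dp":[0.6,0,-0.6],"spin":0},{"hand":80,"dp":[0.6,0,-0.6],"spin":0},{"hand":80,"dp":[0.6,0,-0.6],"spin":0},{"hand":80,"dp":[0.6,0,-0.6],"spin":0},{"hand":80,"dp":[0.6,0,-0.6],"spin":0}])

```text
time: 9.0
ee_pos: [0.4545, -0.0372, 0.1692]
eef_rot: [-0.0, 1.0, 0.0, -0.0]
ft_force: [0.1, 0.2, -0.5]
width: 0.08
grip_force: 0.0
```

```bash
python3 -c "
from h import *
cv2.imwrite('pics/s3.png',cv2.resize(camera('top')[90:350,160:560,::-1],(800,520)))
print(read_state()['ee_pos'],read_state()['time'])"
```

```text
[ 0.45420391 -0.03733555  0.16866961] 9.05
```

View pics/s3.png

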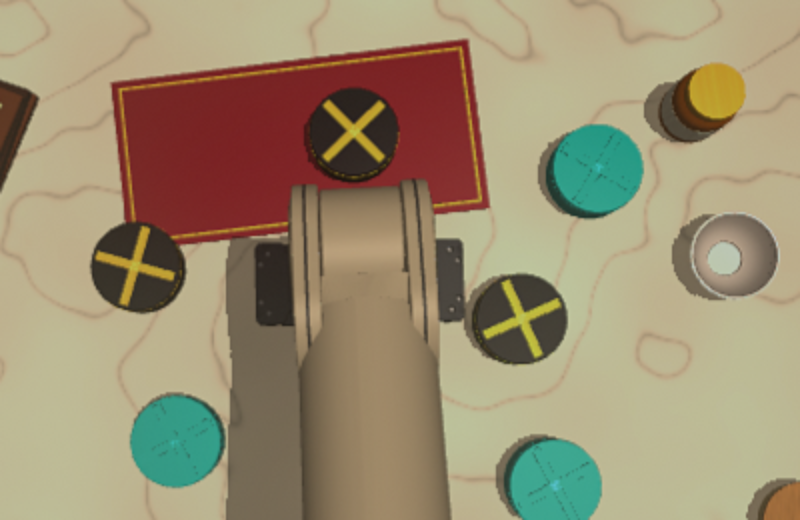

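Box_b's cross is at crop (353,132), wholly on the mat near its mid-width. Box_a at (138,267) has shifted only about 2 cm. Box_c, the jar and the bowl are unmoved, and the arm is clear. I'll hand it in.

```bash
python3 -c "
from h import *
print(world((336.5,156),.052),world((229,223.5),.052)); print(close_job())"
```

```text
[ 0.64084837 -0.03532894] [0.49471422 0.20658688]
the job is handed in; nothing more can be done
None
```

The packed box was box_b (about 8 N to push, against about 0.9 N for box_a; box_c was never nudged); it stands upright on the mat at about (0.641, -0.035), box_a shifted about 2.5 cm, nothing else was moved, and the job is handed in (no verdict was returned).

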